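# Poke the refill flap of the chopstick box open

### The job

The refill flap on the front of the steel chopstick box has no handle: take the wooden dowel out of its holder, push it through the small hole in the box's sloping back to press in the spring latch behind it, so that the flap springs open and stays open. Then take the dowel out of the hole and hang it back in its holder, upright with its collar resting on the holder's top, leaving the latch sprung back and the bottle, bowl and cup where they stand.

Things in the scene. Friction and masses are not known exactly. Their poses are not given: they have to be found in the camera images.
- box: Wedge-shaped stainless-steel chopstick box fixed to the counter, 140 mm deep (x), 220 mm wide (y). Origin: centre of its underside; z up; +x to its front, where the flap is (away from the robot, within 0.35 rad of world x). Rear wall 90 mm high, front 141 mm: the whole top is one flat back, sloping at 20 degrees, facing the robot; its outward normal is (-0.342, 0, 0.940) in the box's frame.
- hole (a point): Centre of the round hole (23 mm diameter, thin flat rim around it) in the outer face of the box's sloping back: at (0, 0, 115) mm in the box's frame. The back plate is 6 mm thick, with free space behind it. The dowel goes in square to the face, along (0.342, 0, -0.940) in the box's frame.
- button (a point): Centre of the face of the latch's round button (26 mm diameter), which lies square behind the hole, 22 mm deep along its axis from the outer face when at rest. It moves with the latch.
- latch (a joint): Travel of the spring latch in m, straight along the hole's axis: 0 at rest, 0.018 at its hard stop. The spring pushes back with about 3 N at first touch, 6.5 N at 10 mm, 9.5 N at the stop. At about 9 mm it lets the flap go; pressing 13 to 16 mm is sure. It springs back when let go.
- flap (a joint): Angle in rad of the steel refill flap (206 mm wide, 118 mm high) in the box's front (+x) face, hinged along its lower edge 8 mm above the counter: 0 shut (upright; 0.03 of play), 1.45 fully open, lying out over the counter. A spring and its weight swing it open in about a second once the latch lets go, and it stays open. Keep 150 mm in front of the box free.
- holder: Grey plastic holder fixed to the counter, a square block 70 x 70 mm, 115 mm high, with a round upright through hole (29 mm diameter) in the middle of its top, which is 10 mm thick, hollow below. Origin: centre of its underside; z up. It stands to the left or to the right of the box.
- dowel: Loose wooden dowel, 151 mm long, 35 to 70 g, round about its z axis. Origin: centre of its lower end (the pushing tip); z from tip to handle. Shaft 14 mm diameter from 0 to 90 mm, flat collar 48 mm diameter from 90 to 96 mm, round handle 26 mm diameter from 96 to 151 mm. It starts upright with its collar on the holder's top: its origin 25 mm above the holder's, within 5 mm of the holder's axis.
- sauce_bottle: Bystander: brown glass bottle, 64 mm diameter, 190 mm high, standing upright on the side of the box where the holder is not. Origin: centre of its underside.
- bowl: Bystander: open steel bowl, 130 mm diameter, 60 mm high, to the left beyond the box. Origin: centre of its underside.
- cup: Bystander: white plastic cup, 72 mm diameter, 85 mm high, to the right beyond the box. Origin: centre of its underside.

How it is judged (in metres and radians):
On the way:
1. the latch is pressed in by more than 7 mm with the dowel's tip on its button, through the hole (value of joint latch above 0.007 m and distance between dowel and button below 0.015 m), for 0.02 s.
At the end, for the whole second after the job is handed in: The flap is open by more than 1.2 rad, the latch has sprung back to within 3 mm of rest, and the dowel hangs at rest in the holder: tip within 15 mm of the holder's axis, collar on the holder's top within 5 mm, upright within 0.12 rad (value of joint flap above 1.2 rad and value of joint latch below 0.003 m and horizontal distance between dowel and holder below 0.015 m and z of dowel in the frame of holder between 0.02 and 0.03 m and angle between dowel's own z axis and vertical below 0.12 rad and linear speed of dowel below 0.03 m/s); the robot touches nothing.
It fails at once if the bottle, bowl or cup is moved by more than 30 mm (distance of any of sauce_bottle, bowl, cup from where it was at the start of the episode above 0.03 m).
It also fails if it takes over 48 s, if anything falls off the work surface, if the arm or the gripper's body presses on something with over 40 N, if the wrist force passes 120 N, or if a joint passes its speed limit or range.

### The arm

A 7-joint arm with a two-finger parallel gripper is mounted at the origin on the work surface. World frame = base frame: x ahead of the robot, y to its left, z up, the work surface at z = 0. Lengths are in mm, angles in rad, forces in N, time in s.
With the tool pointing down it reaches from about 400 to 875 mm from the base axis. Payload 19.3 kg.
Tool frame: the origin (TCP) lies at the very end of the fingers, on their centre line; the grasp point (between the pads) lies 19 mm behind it (grip_point_offset is the z of the grasp point in the tool frame, in mm); z points along the fingers, x is the direction in which the jaws open and shut, and the axes are right-handed (so a half turn about z gives the same grasp; the last joint's range is limited). The gripper opens to 85 mm and grips with 20 to 120 N. Pads are 22 mm wide; open, the fingers measure 114 mm over their backs; the gripper's body (76 mm by 85 mm) begins 54 mm behind the grasp point. The pads swing forward as they close: fully open they stand 13 mm farther back than shut.
Start: joints at [1.142, 0.521, -0.036, 1.599, 0.021, 1.021, -0.113], TCP at [219.441, -585.2, 191.591] pointing down, gripper open.
Joint ranges: [-2.91, 2.91], [-0.3, 2.13], [-1.5, 1.42], [0.17, 2.43], [-1.26, 4.41], [0.16, 1.93], [-2.52, 2.52]. Speed limits (rad/s): [1.89, 1.89, 2.39, 2.39, 3.01, 3.01, 3.01].

### API

Orientations are given as a 3x3 rotation matrix whose columns are the frame's x, y, z axes.
In Python, from workcell import movep, movel, goto_joints, open_gripper, clamp, wait, inverse_kinematics, read_state, camera, PlanningError, finish_job, grip_point_offset gives the robot as it stands. Calls block until the motion is done:
- movep(position, orientation): joint-space move of the TCP to a pose.
- movel(position, frame=None, max_speed=150, guard=None): straight line of the TCP; frame=None keeps the orientation; max_speed is the mean speed in mm/s. With guard (N) it stops when the force on the tool has changed by that much, and returns True; else False.
- goto_joints(angles): joint-space move.
- open_gripper() and clamp(): open the fingers fully, or close them until they stop; the grip force is fixed at half the most.
- wait(seconds).
- inverse_kinematics(position, orientation): joint angles nearest the present ones, or None.
- read_state(): the state.
- camera(name): name is "scene" or "side" or "wrist"; returns a dict with "image" (400x640x3 uint8, blue, green, red), "range_z" (400x640 float32, mm along the optical axis (not along the pixel's ray), 0 where there is no reading), "fx", "fy", "cx", "cy" (pixels), "cam_to_world" (4x4, takes a point from camera to world coordinates). Camera axes: x right, y up, looking along -z (the intrinsics and any distortion apply to the point x, -y, -z); pixel columns grow to the right and rows downward; lengths in mm; the calibration is good to about 2 mm. A picture is of the moment at which its call begins.
A pose or a line that the arm cannot do raises PlanningError and nothing moves.
- finish_job(): hands the job in, once; it reports no verdict.
The state is a dict: "time": time; "qpos": joint angles; "qvel": joint speeds; "joint_efforts": joint torques, N m; "eef_pos": TCP position; "tool_rot": TCP orientation; "ft_force": force on the tool from outside, world axes, zero at the start; "torque": the same for the moment, N m; "finger_gap": finger opening in mm.
Only numpy, scipy, OpenCV 4.12 (cv2) and the standard library are available. Lean on these libraries where they do the work, as an engineer would, in place of code of your own. Each camera call takes 0.05 s, during which the arm holds its last target.

## Working session

There is one attempt and no reset: what is moved stays moved. The work goes in short steps, each a Python script; the robot and the scene stay as the last script left them, time stands still between calls to the robot, and variables do not carry over. Pictures are saved under pics/ and viewed, and the job is handed in when it is done.

```bash
ls; mkdir -p pics; python3 - <<'E'
from workcell import *
import cv2,numpy as np
s=read_state();print(s['time'],s['eef_pos'],s['finger_gap'],s['ft_force'],grip_point_offset)
for n in ['scene','side','wrist']:
    c=camera(n);cv2.imwrite(f'pics/{n}0.png',c['image']);np.savez(f'{n}0.npz',**c)
    print(n,c['fx'],c['fy'],c['cx'],c['cy'],[k for k in c]);print(c['cam_to_world'].round(3) if hasattr(c['cam_to_world'],'round') else c['cam_to_world'])
E
```

```text
pics
0.0 [ 219.32744059 -584.85126445  191.02376297] 85.50141680157978 [-1.02051077 -0.18451703  0.49955818] -18.700000000000003
scene 430.06633837203657 430.06633837203657 320.1237840432526 195.83920432845414 ['image', 'range_z', 'fx', 'fy', 'cx', 'cy', 'cam_to_world']
[[-5.290000e-01 -6.210000e-01  5.790000e-01  1.168174e+03]
 [ 8.480000e-01 -3.710000e-01  3.780000e-01  4.090470e+02]
 [-2.000000e-02  6.910000e-01  7.230000e-01  8.796840e+02]
 [ 0.000000e+00  0.000000e+00  0.000000e+00  1.000000e+00]]
side 488.9025627099098 488.9025627099098 326.8443525331441 200.01060106076577 ['image', 'range_z', 'fx', 'fy', 'cx', 'cy', 'cam_to_world']
[[-9.270000e-01  2.460000e-01 -2.820000e-01  1.875730e+02]
 [-3.740000e-01 -6.450000e-01  6.670000e-01  8.985850e+02]
 [-1.800000e-02  7.240000e-01  6.900000e-01  1.055513e+03]
 [ 0.000000e+00  0.000000e+00  0.000000e+00  1.000000e+00]]
wrist 345.2372565686625 345.2372565686625 321.89869586128367 199.97132571114108 ['image', 'range_z', 'fx', 'fy', 'cx', 'cy', 'cam_to_world']
[[ 3.52000e-01  9.03000e-01  2.46000e-01  2.80767e+02]
 [-9.36000e-01  3.40000e-01  9.10000e-02 -5.62303e+02]
 [-2.00000e-03 -2.63000e-01  9.65000e-01  3.74564e+02]
 [ 0.00000e+00  0.00000e+00  0.00000e+00  1.00000e+00]]
```

View pics/scene0.png

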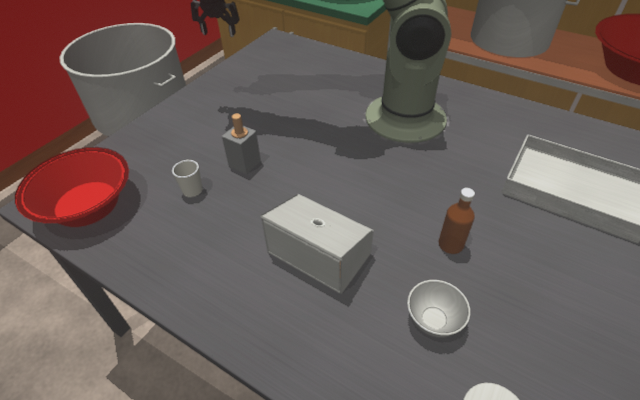

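View pics/side0.png

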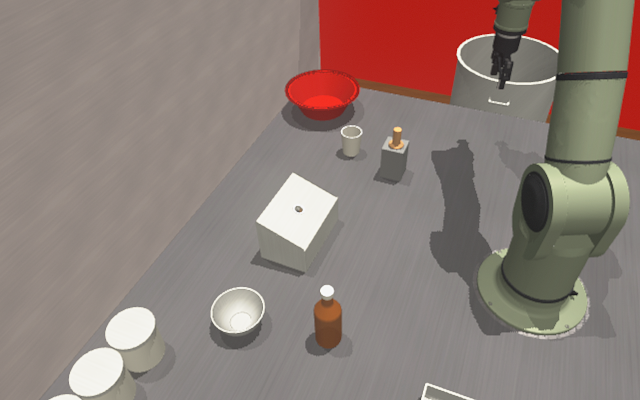

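View pics/wrist0.png

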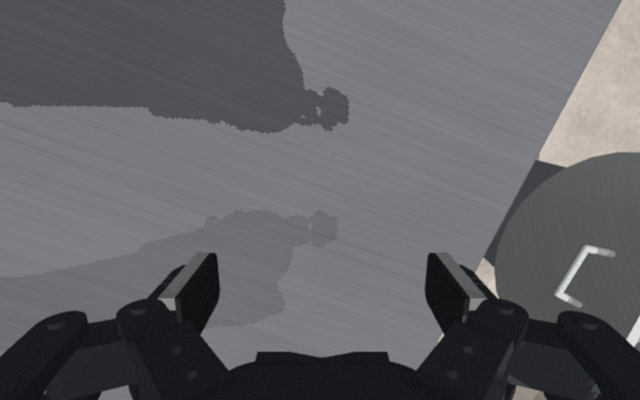

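Scene view: hole at about (318,222), dowel handle at (238,120), holder top at (240,137), cup (188,178), bottle (457,225) and bowl (438,310). Side view: hole at (298,209), handle at (397,136). The holder is on the robot's right. Next I'll take rough positions from rays and range.

```bash
cat > h.py <<'E'
import numpy as np,cv2
def load(n): return dict(np.load(n+'.npz'))
def ray(c,u,v):
    d=np.array([(u-c['cx'])/c['fx'],-(v-c['cy'])/c['fy'],-1.0]);T=c['cam_to_world']
    return T[:3,3],T[:3,:3]@d
def rp(c,u,v):
    o,d=ray(c,u,v);return o+d*c['range_z'][int(round(v)),int(round(u))]
def plane(c,u,v,z):
    o,d=ray(c,u,v);return o+d*(z-o[2])/d[2]
def tri(obs):
    A=np.zeros((3,3));b=np.zeros(3);R=[]
    for c,u,v in obs:
        o,d=ray(c,u,v);d=d/np.linalg.norm(d);P=np.eye(3)-np.outer(d,d);A+=P;b+=P@o;R.append((P,o))
    x=np.linalg.solve(A,b);return x,[np.linalg.norm(P@(x-o)) for P,o in R]
def cloud(c,m=None):
    v,u=np.nonzero((c['range_z']>0) if m is None else (m&(c['range_z']>0)))
    z=c['range_z'][v,u];p=np.stack([(u-c['cx'])/c['fx']*z,-(v-c['cy'])/c['fy']*z,-z],1)
    T=c['cam_to_world'];return p@T[:3,:3].T+T[:3,3],u,v
E
python3 - <<'E'
from h import *
s=load('scene0');d=load('side0')
im=s['image'][90:290,160:380];cv2.imwrite('pics/sc_crop.png',cv2.resize(im,None,fx=3.6,fy=2.9 if 0 else 3,interpolation=cv2.INTER_CUBIC)[:600,:800])
im=d['image'][110:280,240:430];cv2.imwrite('pics/sd_crop.png',cv2.resize(im,None,fx=3.5,fy=3.5,interpolation=cv2.INTER_CUBIC)[:600,:800])
print('hole',tri([(s,318,222),(d,298,209)]))
print('hole range',rp(s,310,222),rp(d,290,209))
for c in (s,d):
    hsv=cv2.cvtColor(c['image'],cv2.COLOR_BGR2HSV)
    m=cv2.inRange(hsv,(8,110,90),(22,255,255))
    p,u,v=cloud(c,m>0)
    k=(p[:,2]>60)&(p[:,2]<200)&(abs(p[:,1])<500)&(p[:,0]>200)
    print('orange',k.sum(),u[k].min(),u[k].max(),v[k].min(),v[k].max(),p[k].min(0).round(),p[k].max(0).round(),np.median(p[k],0).round(1))
print('cup',rp(s,188,178),rp(d,351,145),'bottle',rp(s,457,230),rp(d,328,325),'bowl',rp(s,435,318))
E
```

```text
hole (array([631.57299137,  51.18418326, 116.41783387]), [np.float64(0.6131021098947722), np.float64(0.6131021098947577)])
hole range [643.26727177  36.42537981 120.0955337 ] [650.37357915  62.87082408 119.85372506]
orange 450 232 473 114 224 [ 431. -341.  114.] [487. 353. 179.] [455.1 321.4 128.7]
orange 1019 314 402 128 336 [ 405. -342.   60.] [486. 357. 177.] [432.4 337.8 122.6]
cup [ 655.02646048 -350.33898682   80.06792453] [ 621.34477024 -348.45593257   52.9579525 ] bottle [466.87886979 330.45354126  91.49640899] [423.45643455 351.16570996 103.16822799] bowl [653.75227948 365.87092989   4.85579574]
```

View pics/sc_crop.png

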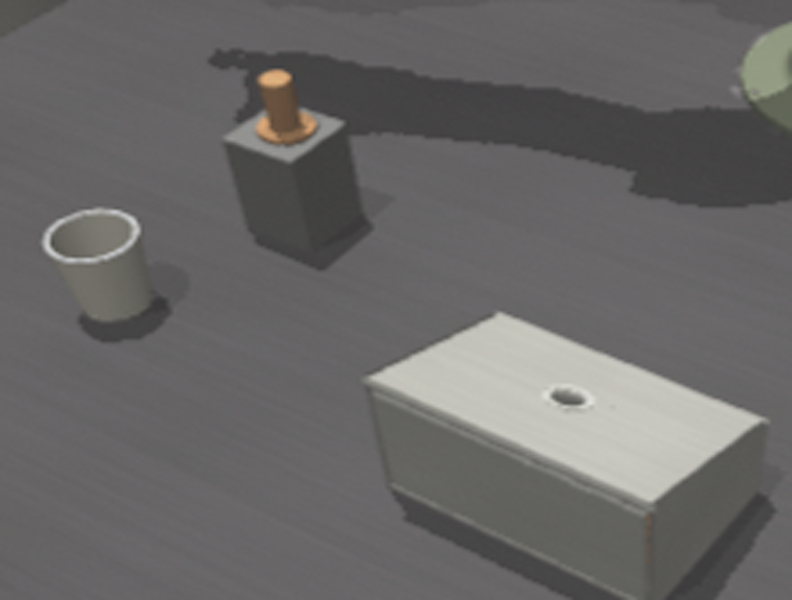

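View pics/sd_crop.png

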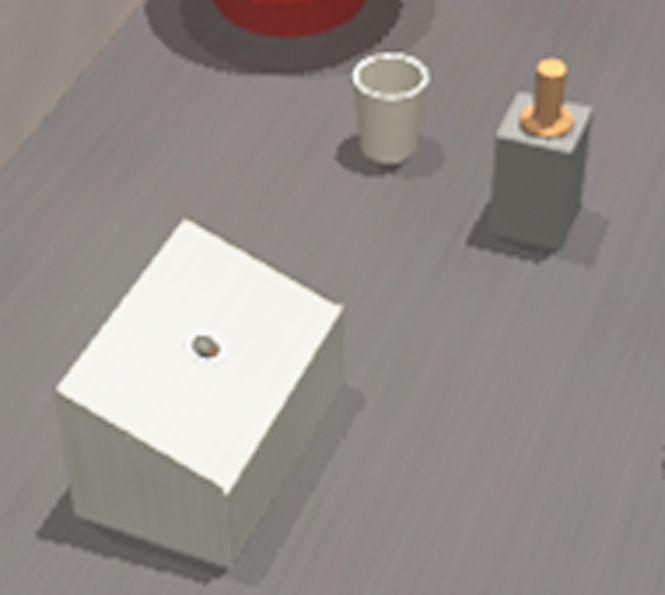

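```bash
python3 - <<'E'
from h import *
s=load('scene0');d=load('side0')
S=lambda x,y:(s,160+x/3.6,90+y/3.); D=lambda x,y:(d,240+x/3.5,110+y/3.5)
P={}
for n,a,b in [('rr',(500,313),(343,307)),('rl',(767,422),(228,493)),('fl',(648,502),(57,389)),('fr',(367,381),(186,219)),('hole',(568,398),(205,347)),
 ('htop',(275,77),(551,67)),('collar',(286,126),(546,121)),('H1',(346,123),(592,105)),('H2',(290,160),(498,137)),('H3',(224,140),(518,92) if 0 else (498,137))]:
    x,e=tri([S(*a),D(*b)]);P[n]=x;print(n,x.round(1),np.round(e,1))
print('mean corners',np.mean([P[k] for k in('rr','rl','fl','fr')],0))
for a,b in (('rr','rl'),('fr','fl'),('rr','fr'),('rl','fl')):
    v=P[b]-P[a];print(a,b,np.linalg.norm(v).round(1),np.degrees(np.arctan2(v[1],v[0])).round(1))
# range plane fit of sloping face
from scipy.spatial import ConvexHull
for c,K in ((s,[S(500,313),S(767,422),S(648,502),S(367,381)]),(d,[D(343,307),D(228,493),D(57,389),D(186,219)])):
    m=np.zeros((400,640),np.uint8);cv2.fillConvexPoly(m,np.int32([k[1:] for k in K]),1);m=cv2.erode(m,np.ones((7,7)))
    p,_,_=cloud(c,m>0);q=np.median(p,0);p=p[np.linalg.norm(p-P['hole'],axis=1)>22];q=p.mean(0);n=np.linalg.svd(p-q)[2][2];n*=np.sign(n[2])
    print('n',n.round(3),'tilt',np.degrees(np.arccos(n[2])).round(2),'yaw',np.degrees(np.arctan2(-n[1],-n[0])).round(2),'z at hole',(q[2]-((P['hole']-q)[:2]@n[:2])/n[2]).round(1),np.std((p-q)@n).round(2))
# holder points by range: top plane
for c in (s,d):
    p,_,_=cloud(c);k=(abs(p[:,0]-450)<60)&(abs(p[:,1]+330)<70)
    for lo,hi in((108,119),(119,126),(170,182)):
        kk=k&(p[:,2]>lo)&(p[:,2]<hi);q=p[kk]
        if len(q)>5:
            print(lo,hi,kk.sum(),q.min(0).round(1),q.max(0).round(1),q.mean(0).round(1),cv2.minAreaRect(q[:,:2].astype(np.float32)))
E
```

```text
rr [556.6 -55.8  87.4] [1.4 1.4]
rl [564.8 160.8  86.4] [1.4 1.4]
fl [704.6 151.7 138.2] [0.1 0.1]
fr [697.5 -60.2 136.1] [1.6 1.6]
hole [631.1  49.8 113.8] [0.2 0.2]
htop [ 462.6 -321.4  175.1] [0.1 0.1]
collar [ 462.1 -322.   116.9] [0.7 0.7]
H1 [ 426.2 -300.4  132.2] [23. 23.]
H2 [ 496.8 -290.2  112.6] [1. 1.]
H3 [ 503.9 -340.8   98.1] [21.3 21.3]
mean corners [630.85125799  49.14200463 112.02327221]
rr rl 216.8 87.8
fr fl 212.0 88.1
rr fr 149.2 -1.8
rl fl 149.4 -3.7
n [-0.389  0.003  0.921] tilt 22.92 yaw -0.44 z at hole 114.9 6.54
n [-0.33  -0.026  0.944] tilt 19.33 yaw 4.5 z at hole 112.2 11.74
108 119 277 [ 427.7 -359.2  108.1] [ 502.6 -286.2  119. ] [ 474.1 -314.2  114.8] ((465.38616943359375, -322.6772155761719), (75.0732192993164, 72.75061798095703), 0.48064136505126953)
119 126 86 [ 439.7 -343.8  119.1] [ 501.5 -295.9  125.7] [ 468.8 -316.4  121.9] ((468.0328369140625, -321.4309387207031), (43.1596794128418, 60.66392135620117), 43.93769836425781)
170 182 52 [ 452.  -333.9  171.5] [ 477.7 -308.   178.8] [ 465.4 -318.9  175.9] ((463.3666076660156, -320.9433288574219), (25.04878044128418, 23.95573616027832), 68.17037200927734)
108 119 236 [ 430.6 -359.5  108. ] [ 501.7 -283.3  118.9] [ 464.9 -312.5  113.8] ((465.95355224609375, -321.2637023925781), (71.78173065185547, 75.21887969970703), 1.103540062904358)
119 126 51 [ 441.7 -338.4  119.1] [ 497.2 -294.2  125. ] [ 463.2 -312.4  121.5] ((466.5759582519531, -312.1214599609375), (53.18046569824219, 39.86355972290039), 21.598331451416016)
170 182 35 [ 452.6 -331.5  170.3] [ 475.7 -306.9  177.4] [ 463.8 -318.1  174. ] ((464.4403991699219, -318.4002990722656), (21.598791122436523, 22.839176177978516), 16.545534133911133)
```

```bash
cat >> h.py <<'E'
def frame(z,x):
    z=np.array(z,float);z/=np.linalg.norm(z);x=np.array(x,float);x-=z*(x@z);x/=np.linalg.norm(x)
    return np.stack([x,np.cross(z,x),z],1)
E
python3 - <<'E'
from workcell import *
from h import *
r=read_state();R=r['tool_rot'];R=np.array(R).reshape(3,3);print(R.round(3))
c=load('wrist0');T=c['cam_to_world'];print('cam in tool',(R.T@(T[:3,3]-r['eef_pos'])).round(1),'\n',(R.T@T[:3,:3]).round(3))
psi=np.radians(-2.5);ax=np.array([.342*np.cos(psi),.342*np.sin(psi),-.94])
H=np.array([631,50,114.5])
for a in range(0,360,30):
    x=[np.cos(np.radians(a)),np.sin(np.radians(a)),0]
    f=lambda p,R:inverse_kinematics(p,R)
    q1=f([463,-321,129],frame([0,0,-1],x)); q2=f([463,-321,250],frame([0,0,-1],x))
    y=[-np.sin(psi),np.cos(psi),0]; x2=np.cos(np.radians(a))*np.cross(ax,y)*1.0+0
    R2=frame(ax,x);TC=H+ax*(36-90-6-8)
    q3=f(TC,R2);q4=f(TC-ax*80,R2)
    print(a,*[None if q is None else np.round(q,2) for q in (q1,q2,q3,q4)])
E
```

```text
[[ 0.351 -0.936 -0.   ]
 [-0.936 -0.351  0.001]
 [-0.001  0.    -1.   ]]
cam in tool [   0.2  -65.5 -183.4] 
 [[ 1.    -0.001  0.001]
 [-0.001 -0.965 -0.263]
 [ 0.001  0.263 -0.965]]
0 [ 0.77  0.52 -0.37  1.81  0.24  0.85  0.28] [ 0.8   0.39 -0.4   1.68  0.16  1.11  0.35] [ 0.29  0.42 -0.68  1.97  0.69  0.61 -0.83] [ 0.43  0.29 -0.83  1.94  0.52  0.74 -0.68]
30 [ 0.85  0.54 -0.49  1.81  0.32  0.88  0.74] [ 0.88  0.4  -0.52  1.68  0.22  1.12  0.83] [ 0.28  0.41 -0.66  1.97  0.68  0.6  -0.27] [ 0.46  0.3  -0.87  1.94  0.54  0.75 -0.15]
60 [ 0.93  0.56 -0.61  1.8   0.4   0.9   1.2 ] [ 0.96  0.42 -0.64  1.67  0.27  1.14  1.3 ] [ 0.32  0.42 -0.72  1.97  0.71  0.62  0.22] [ 0.48  0.31 -0.9   1.94  0.56  0.75  0.36]
90 [ 1.01  0.59 -0.72  1.8   0.47  0.93  1.65] [ 1.04  0.45 -0.75  1.67  0.33  1.16  1.77] [ 0.35  0.43 -0.75  1.97  0.74  0.63  0.7 ] [ 0.48  0.31 -0.9   1.94  0.56  0.75  0.85]
120 [ 1.3   0.84 -1.28  1.79  0.87  1.21  1.86] [ 1.32  0.65 -1.27  1.65  0.64  1.32  2.03] [ 0.55  0.54 -1.07  1.96  0.94  0.78  1.04] [ 0.72  0.44 -1.26  1.93  0.79  0.89  1.16]
150 [-0.11  0.71  0.94
[... 537 characters left out ...]
.1   1.83 -0.06  0.81 -1.53] [ 0.45  0.37  0.07  1.7  -0.03  1.08 -1.56] [-0.24  0.35 -0.    2.    0.22  0.47 -2.49] [-0.15  0.21 -0.12  1.97  0.22  0.65 -2.49]
270 [ 0.52  0.5  -0.02  1.83  0.02  0.82 -1.08] [ 0.53  0.36 -0.04  1.69  0.02  1.08 -1.08] [ 0.08  0.37 -0.41  1.98  0.51  0.54 -2.25] [ 0.36  0.27 -0.74  1.94  0.48  0.72 -2.22]
300 [ 0.6   0.5  -0.14  1.82  0.09  0.82 -0.63] [ 0.61  0.37 -0.15  1.69  0.06  1.09 -0.6 ] [ 0.2   0.39 -0.56  1.97  0.61  0.57 -1.84] [ 0.42  0.29 -0.82  1.94  0.52  0.73 -1.76]
330 [ 0.69  0.51 -0.25  1.82  0.17  0.84 -0.17] [ 0.71  0.38 -0.28  1.68  0.11  1.1  -0.13] [ 0.26  0.41 -0.63  1.97  0.66  0.59 -1.36] [ 0.46  0.3  -0.87  1.94  0.54  0.74 -1.25]
```

```bash
python3 - <<'E'
from workcell import *
from h import *
R=frame([0,0,-1],[1,0,0])
for i,p in enumerate([[463,-321,290],[463,-281,320]]):
    movep(p,R)
    c=camera('wrist');np.savez(f'w{i}.npz',**c);cv2.imwrite(f'pics/w{i}.png',c['image'])
    r=read_state();print(r['time'],r['eef_pos'],r['ft_force'])
E
```

```text
1.5917 [ 462.08258757 -322.31735295  289.48182252] [-0.01463633  0.39836345 -0.4921032 ]
1.9583 [ 462.64343633 -281.72828886  319.99029435] [ 0.96904158 -1.08171685 -0.3069935 ]
```

View pics/w0.png

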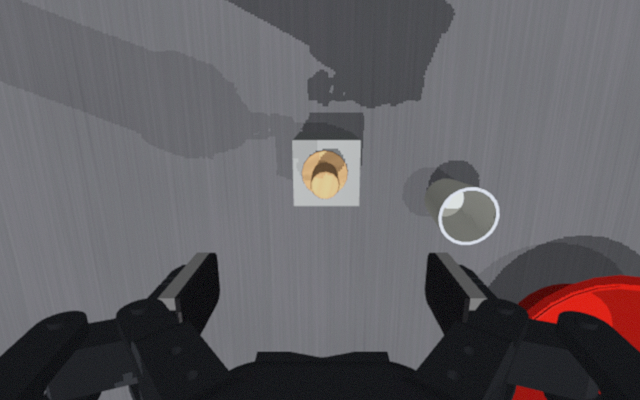

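View pics/w1.png

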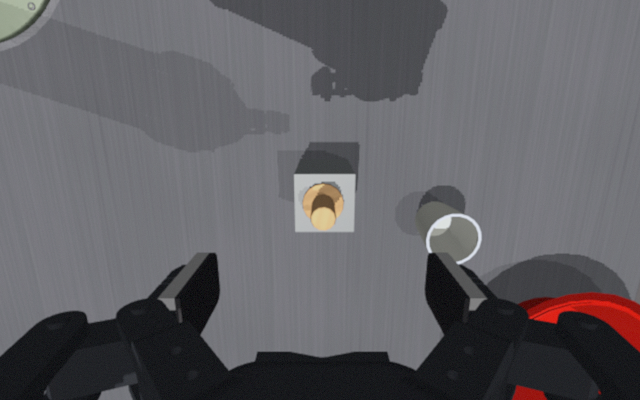

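The first wrist view shows the holder's top face spanning (293–360, 140–206), with the handle top near (324,185). The second has the face at (295–355, 174–232) and the handle top near (322,217).

```bash
python3 - <<'E'
from h import *
W=[load('w0'),load('w1')];obs={'holder':[], 'handle':[],'collar':[]}
for c in W:
    hsv=cv2.cvtColor(c['image'],cv2.COLOR_BGR2HSV)
    roi=np.zeros((400,640),np.uint8);roi[120:245,280:375]=1
    # holder face: bright + orange, filled
    o=(cv2.inRange(hsv,(8,60,60),(28,255,255))>0)&(roi>0)
    g=((cv2.inRange(hsv,(0,0,150),(179,40,255))>0)&(roi>0))
    m=cv2.morphologyEx((g|o).astype(np.uint8),cv2.MORPH_CLOSE,np.ones((9,9)));m=cv2.morphologyEx(m,cv2.MORPH_OPEN,np.ones((9,9)))
    ct=max(cv2.findContours(m,0,2)[0],key=cv2.contourArea);print('rect',cv2.minAreaRect(ct),cv2.boundingRect(ct))
    b=cv2.boxPoints(cv2.minAreaRect(ct));print([plane(c,*q,115)[:2].round(1).tolist() for q in b])
    obs['holder'].append((c,*cv2.minAreaRect(ct)[0]))
    # handle top by range
    p,u,v=cloud(c);k=(p[:,2]>168)&(p[:,2]<184)&(u>280)&(u<375)&(v>120)&(v<245)
    ph=p[k];print('handle top',k.sum(),ph.mean(0).round(1),ph.min(0).round(1),ph.max(0).round(1),'uv',u[k].mean(),v[k].mean())
    obs['handle'].append((c,u[k].mean(),v[k].mean()))
    ct=max(cv2.findContours(o.astype(np.uint8),0,2)[0],key=cv2.contourArea);print('orange bb',cv2.boundingRect(ct))
    k=(p[:,2]>118)&(p[:,2]<124)&(u>280)&(u<375)&(v>120)&(v<245);print('collar',p[k].min(0).round(1),p[k].max(0).round(1))
    k=(p[:,2]>110)&(p[:,2]<118)&(u>280)&(u<375)&(v>120)&(v<245);print('holdertop',p[k].min(0).round(1),p[k].max(0).round(1))
s=load('scene0');d=load('side0')
for n in('holder','handle'):print(n,tri(obs[n]))
print(tri(obs['handle']+[(s,236.4,115.7),(d,397.4,129.1)]))
E
```

```text
rect ((325.5, 172.5), (65.0, 67.0), 90.0) (292, 140, 68, 66)
[[430.6, -289.8], [499.3, -289.9], [501.1, -359.3], [428.8, -359.2]]
handle top 660 [ 463.3 -321.8  176.4] [ 450.7 -335.8  168.2] [ 475.7 -310.2  178.9] uv 324.2621212121212 183.30454545454546
orange bb (302, 150, 46, 49)
collar [ 431.5 -356.   118. ] [ 498.4 -294.6  123.9]
holdertop [ 430.  -359.3  110.8] [ 500.  -288.8  118. ]
rect ((324.0, 202.5), (57.0, 60.0), 90.0) (294, 174, 61, 58)
[[430.6, -290.2], [499.3, -290.1], [501.1, -359.5], [429.2, -359.5]]
handle top 517 [ 463.4 -321.3  176.4] [ 451.6 -334.9  168.2] [ 475.8 -310.   179.5] uv 322.7756286266925 216.44487427466152
orange bb (303, 183, 41, 47)
collar [ 439.7 -343.3  118. ] [ 498.3 -289.6  124. ]
holdertop [ 430.  -358.5  110. ] [ 500.1 -288.6  118. ]
holder (array([ 464.97571842, -323.01211575,  118.68713824]), [np.float64(0.05678876661497098), np.float64(0.05678876661520427)])
handle (array([ 463.38817504, -322.90453433,  171.387198  ]), [np.float64(0.04766054769664942), np.float64(0.047660547696706516)])
(array([ 463.03634382, -321.69622881,  175.13726704]), [np.float64(0.4680735370311196), np.float64(0.38516682591933665), np.float64(0.5721760547831012), np.float64(0.320979226904618)])
```

```bash
python3 - <<'E'
from workcell import *
from h import *
R=frame([0,0,-1],[1,0,0])
movep([463.4,-322,215],R)
print(movel([463.4,-322,130],R,max_speed=120,guard=15))
r=read_state();print(r['time'],r['eef_pos'])
clamp();r=read_state();print(r['time'],r['eef_pos'],r['finger_gap'],r['ft_force'])
print(movel([463.4,-322,265],R,max_speed=150,guard=25))
r=read_state();print(r['time'],r['eef_pos'],r['finger_gap'],r['ft_force'])
for n in ['scene','side','wrist']:
    c=camera(n);cv2.imwrite(f'pics/g_{n}.png',c['image']);np.savez(f'g_{n}.npz',**c)
E
```

```text
False
3.3417 [ 463.92833052 -322.19584926  130.94290615]
3.9583 [ 463.7409909  -322.15056814  130.39533796] 22.354836403032476 [0.82711536 1.16710919 4.48722296]
False
5.0083 [ 462.98082907 -321.78698268  264.09404586] 22.05715807639981 [-0.28318939  0.3765476  -0.85751292]
```

```bash
python3 - <<'E'
import cv2,numpy as np
a=cv2.imread('pics/g_scene.png')[40:200,150:330];b=cv2.imread('pics/g_side.png')[60:220,320:500]
w=cv2.imread('pics/g_wrist.png')[100:400,120:520]
t=np.hstack([cv2.resize(a,(400,300)),cv2.resize(b,(400,300))]);cv2.imwrite('pics/g.png',np.vstack([t,np.hstack([w,0*w])]))
E
```

```text
(no output)
```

View pics/g.png

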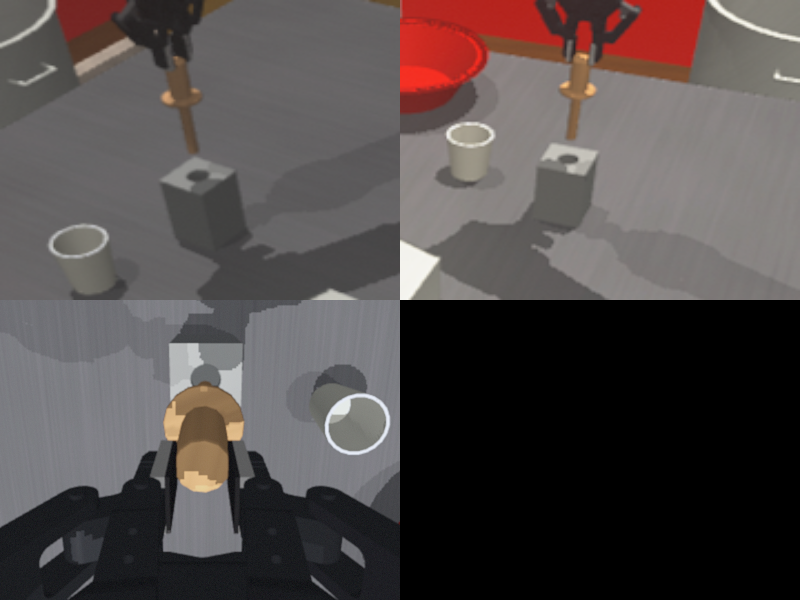

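```bash
python3 - <<'E'
import cv2,numpy as np
a=cv2.imread('pics/g_scene.png')[30:130,200:266];b=cv2.imread('pics/g_side.png')[50:150,367:433]
t=np.hstack([cv2.resize(a,(396,600),interpolation=2),cv2.resize(b,(396,600),interpolation=2)]);cv2.imwrite('pics/g2.png',t)
E
```

```text
(no output)
```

View pics/g2.png

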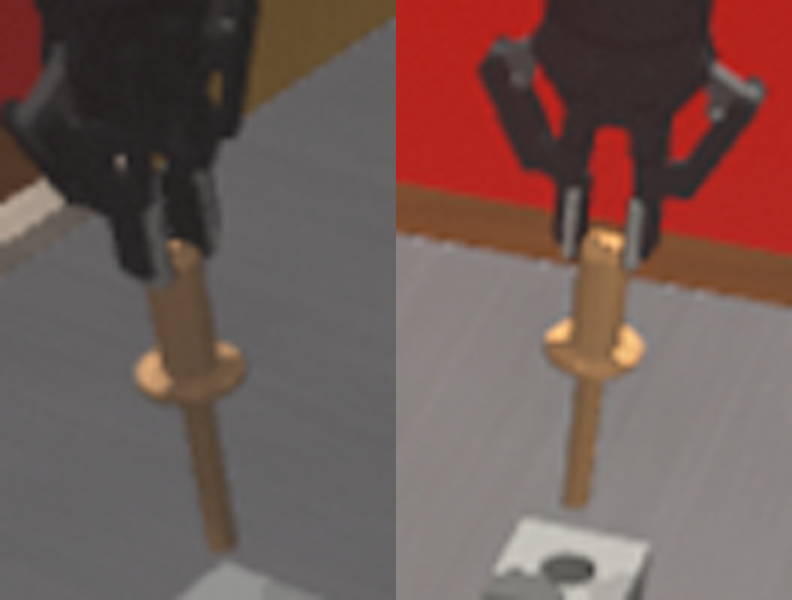

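```bash
python3 - <<'E'
from h import *
from workcell import read_state
s=load('g_scene');d=load('g_side')
print('tip',tri([(s,237,121),(d,396.8,133.8)]))
print('collarlow?',tri([(s,200+190/6,30+373/6),(d,367+198/6,50+350/6)]))
t=tri([(s,229.7,70.9),(d,401.8,89.7)]);print('top',t)
print(read_state()['finger_gap'],read_state()['time'])
c=load('g_wrist');p,u,v=cloud(c)
m=cv2.inRange(cv2.cvtColor(c['image'],cv2.COLOR_BGR2HSV),(8,60,50),(28,255,255))>0
p,u,v=cloud(c,m);k=(abs(p[:,0]-463)<30)&(abs(p[:,1]+322)<30)&(p[:,2]>180);p=p[k]
print(np.percentile(p[:,2],[1,10,50,90,99]).round(1)); 
print('top rows z by v',[(vv,p[v[k]==vv][:,2].mean().round(1),p[v[k]==vv].mean(0)[:2].round(1).tolist(),u[k][v[k]==vv].mean().round(1)) for vv in range(v[k].min(),v[k].max(),6)])
E
```

```text
tip (array([ 463.26737931, -322.33479314,  157.0022047 ]), [np.float64(0.00038498158997550563), np.float64(0.00038498159009700767)])
collarlow? (array([ 461.42708566, -323.14421668,  249.23565346]), [np.float64(0.004716418782119593), np.float64(0.004716418782103534)])
top (array([ 460.4933986 , -316.87137675,  314.44600446]), [np.float64(1.1374010445695277), np.float64(1.137401044569584)])
21.82350173891961 5.1583
[254.4 255.5 289.  311.2 312.1]
top rows z by v [(184, np.float64(252.9), [462.9, -299.2], np.float64(323.0)), (190, np.float64(256.0), [462.9, -302.0], np.float64(323.0)), (196, np.float64(255.9), [462.9, -305.6], np.float64(323.0)), (202, np.float64(255.9), [462.9, -309.2], np.float64(323.0)), (208, np.float64(257.8), [463.2, -312.2], np.float64(323.5)), (214, np.float64(262.7), [462.9, -314.3], np.float64(323.0)), (220, np.float64(268.1), [463.2, -316.0], np.float64(323.5)), (226, np.float64(274.6), [463.2, -317.2], np.float64(323.4)), (232, np.float64(280.6), [463.2, -318.4], np.float64(323.5)), (238, np.float64(288.7), [463.1, -318.5], np.float64(323.2)), (244, np.float64(308.7), [462.6, -313.4], np.float64(322.4)), (250, np.float64(310.5), [462.6, -315.4], np.float64(322.5)), (256, np.float64(310.9), [462.4, -318.0], np.float64(322.0)), (262, np.float64(311.1), [462.4, -320.7], np.float64(322.0)), (268, np.float64(311.0), [462.4, -323.6], np.float64(322.0)), (274, np.float64(311.1), [462.3, -326.4], np.float64(321.8)), (280, np.float64(310.6), [462.2, -329.5], np.float64(321.5)), (286, np.float64(310.7), [462.5, -332.4], np.float64(322.2))]
```

```bash
cat >> h.py <<'E'
L=105.5
def setup(H=(631,50,114.5),psi=-2.5):
    p=np.radians(psi);ax=np.array([.342*np.cos(p),.342*np.sin(p),-.9397]);ax/=np.linalg.norm(ax)
    return np.array(H,float),ax,frame(ax,[np.cos(p),np.sin(p),0])
E
python3 - <<'E'
from workcell import *
from h import *
H,ax,R=setup()
movep(H-ax*(L+45),R)
r=read_state();print(r['time'],r['eef_pos'],r['finger_gap'],(H-ax*(L+45)).round(1))
for n in ['scene','side','wrist']:
    c=camera(n);cv2.imwrite(f'pics/b_{n}.png',c['image']);np.savez(f'b_{n}.npz',**c)
a=cv2.imread('pics/b_scene.png')[130:290,240:400];b=cv2.imread('pics/b_side.png')[100:260,230:390]
cv2.imwrite('pics/b.png',np.hstack([cv2.resize(a,(400,400),interpolation=2),cv2.resize(b,(400,400),interpolation=2)]))
E
```

```text
6.6 [579.76965675  51.0603886  255.84548337] 22.104916572229005 [579.6  52.2 255.9]
```

View pics/b.png

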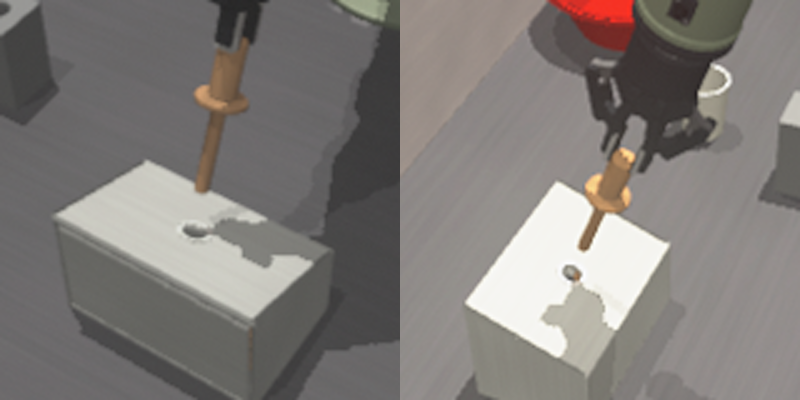

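View pics/b_wrist.png

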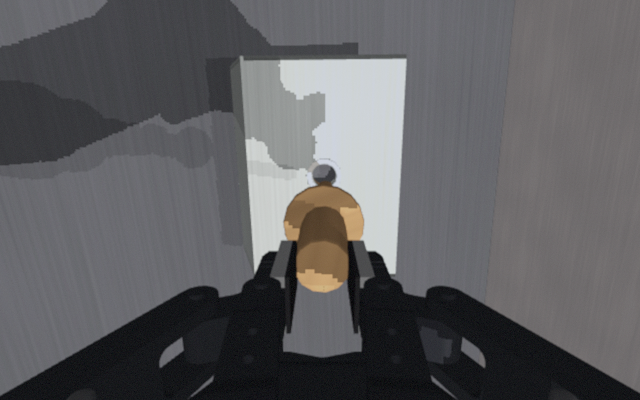

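```bash
python3 - <<'E'
from h import *
from workcell import read_state
s=load('b_scene');d=load('b_side');w=load('b_wrist')
H,ax,R=setup()
T=tri([(s,240+203/2.5,130+189/2.5),(d,230+184/2.5,100+248/2.5)]);print('tip',T)
h=tri([(s,240+195/2.5,130+230.5/2.5),(d,230+171.5/2.5,100+272/2.5)]);print('hole',h)
v=h[0]-T[0];print('gap along',v@ax,'lateral in tool x,y',R.T@v)
# plane from wrist
m=np.zeros((400,640),np.uint8);m[75:160,260:390]=1
p,_,_=cloud(w,m>0);q=p.mean(0);n=np.linalg.svd(p-q)[2][2];n*=np.sign(n[2])
print('n',n.round(4),'tilt',np.degrees(np.arccos(n[2])),'yaw',np.degrees(np.arctan2(-n[1],-n[0])),np.std((p-q)@n))
g=cv2.cvtColor(w['image'],cv2.COLOR_BGR2GRAY)
cv2.imwrite('pics/bw_hole.png',cv2.resize(w['image'][150:200,290:360],None,fx=8,fy=8,interpolation=2))
o,dr=ray(w,323.5,174);X=o+dr*((q-o)@n)/(dr@n);print('hole wrist',X)
# edges in wrist -> world on plane
for uv in [(244.5,60),(249,160),(405.5,60),(401.5,160),(397.5,268)]:
    o,dr=ray(w,*uv);print(uv,(o+dr*((q-o)@n)/(dr@n)).round(1))
E
```

```text
tip (array([614.02560467,  49.26327737, 156.50866464]), [np.float64(0.3728256288649378), np.float64(0.37282562886505577)])
hole (array([630.82226564,  50.15169789, 115.46779246]), [np.float64(0.2613847207117811), np.float64(0.2613847207118457)])
gap along 44.29184288577152 lateral in tool x,y [ 1.69640566 -1.620235   44.29184289]
n [-0.3417  0.0109  0.9398] tilt 19.99004200846534 yaw -1.8304882967793739 0.7465187394715905
hole wrist [631.81216351  50.69921772 116.41984259]
(244.5, 60) [569.6 157.6  92.5]
(249, 160) [564.7  67.4  91.8]
(405.5, 60) [705.2 151.5 141.9]
(401.5, 160) [703.2  61.3 142.3]
(397.5, 268) [700.9 -53.3 142.8]
```

View pics/bw_hole.png

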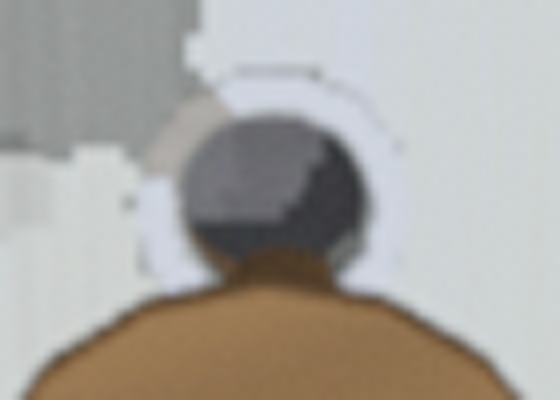

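```bash
python3 - <<'E'
from workcell import *
from h import *
H,ax,R=setup((631.6,50.3,115.2),-2.0)
print(movel(H-ax*(L+10),R,max_speed=80,guard=8))
wait(.2)
r=read_state();print(r['time'],r['eef_pos'],(H-ax*(L+10)).round(1),(R.T@(r['eef_pos']-(H-ax*(L+10)))).round(2))
for n in ['scene','side','wrist']:
    c=camera(n);cv2.imwrite(f'pics/c_{n}.png',c['image']);np.savez(f'c_{n}.npz',**c)
a=cv2.imread('pics/c_scene.png')[180:250,280:350];b=cv2.imread('pics/c_side.png')[160:230,270:340]
cv2.imwrite('pics/c.png',np.hstack([cv2.resize(a,(400,400),interpolation=2),cv2.resize(b,(400,400),interpolation=2)]))
E
```

```text
False
7.5333 [592.23055648  51.67284828 224.23212751] [592.1  51.7 223.7] [ 0.27  0.   -0.43]
```

View pics/c.png

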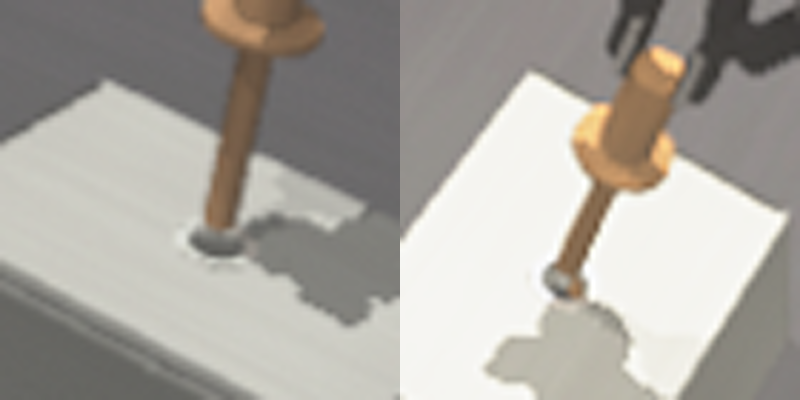

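Both views show the tip about 10 mm out and in line with the hole: scene crop tip (220,228) against hole (217,243), side crop tip (568,268) against hole (565,281). I'll insert gently under guard.

```bash
python3 - <<'E'
from workcell import *
from h import *
H,ax,R=setup((631.6,50.3,115.2),-2.0)
r=read_state();f0=r['ft_force']
g=movel(H-ax*(L-14),R,max_speed=60,guard=4)
r=read_state();print(g,r['time'],'depth',(r['eef_pos']-H)@ax+L,(R.T@(r['ft_force']-f0)).round(2))
if not g:
    for dep in (20,26,31):
        g=movel(H-ax*(L-dep),R,max_speed=50,guard=25)
        r=read_state();print(dep,g,r['time'],'depth',(r['eef_pos']-H)@ax+L,'f tool',(R.T@(r['ft_force']-f0)).round(2))
        if g:break
for n in ['scene','side']:
    c=camera(n);cv2.imwrite(f'pics/d_{n}.png',c['image']);np.savez(f'd_{n}.npz',**c)
a=cv2.imread('pics/d_scene.png')[160:300,250:390];b=cv2.imread('pics/d_side.png')[130:270,230:370]
cv2.imwrite('pics/d.png',np.hstack([cv2.resize(a,(400,400),interpolation=2),cv2.resize(b,(400,400),interpolation=2)]))
E
```

```text
False 8.2333 depth 14.26657603370127 [-0.23 -0.86 -3.2 ]
20 False 8.5 depth 20.19202496324094 f tool [-0.44 -2.13 -3.08]
26 False 8.7667 depth 26.240125385073554 f tool [-0.74 -0.92 -1.84]
31 False 9.0167 depth 31.10436493577457 f tool [-0.81 -1.92 -7.37]
```

View pics/d.png

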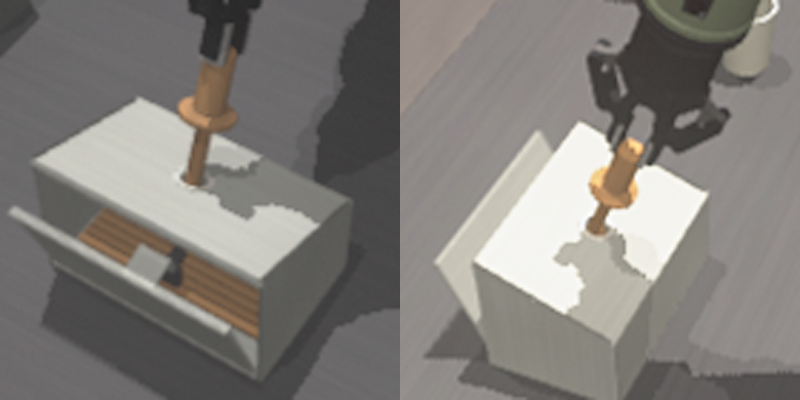

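The flap is already swinging open at 31 mm. I'll press to 36 mm to be sure, then withdraw.

```bash
python3 - <<'E'
from workcell import *
from h import *
H,ax,R=setup((631.6,50.3,115.2),-2.0)
f0=read_state()['ft_force']
print(movel(H-ax*(L-36),R,max_speed=50,guard=25))
wait(.3)
r=read_state();print(r['time'],'depth',(r['eef_pos']-H)@ax+L,'f',(R.T@r['ft_force']).round(2))
print(movel(H-ax*(L+50),R,max_speed=120,guard=25))
R2=frame([0,0,-1],[1,0,0])
movep([520,-150,270],R2)
movep([465,-324.5,258],R2);wait(.3)
r=read_state();print(r['time'],r['eef_pos'],r['finger_gap'])
for n in ['scene','side','wrist']:
    c=camera(n);cv2.imwrite(f'pics/e_{n}.png',c['image']);np.savez(f'e_{n}.npz',**c)
a=cv2.imread('pics/e_scene.png')[80:180,190:290];b=cv2.imread('pics/e_side.png')[90:190,340:440]
cv2.imwrite('pics/e.png',np.hstack([cv2.resize(a,(400,400),interpolation=2),cv2.resize(b,(400,400),interpolation=2)]))
E
```

```text
False
9.6667 depth 35.72255403566969 f [-0.1  -0.18 -6.69]
False
12.4333 [ 465.44948277 -323.80176272  258.14138005] 21.986617153077262
```

View pics/e.png

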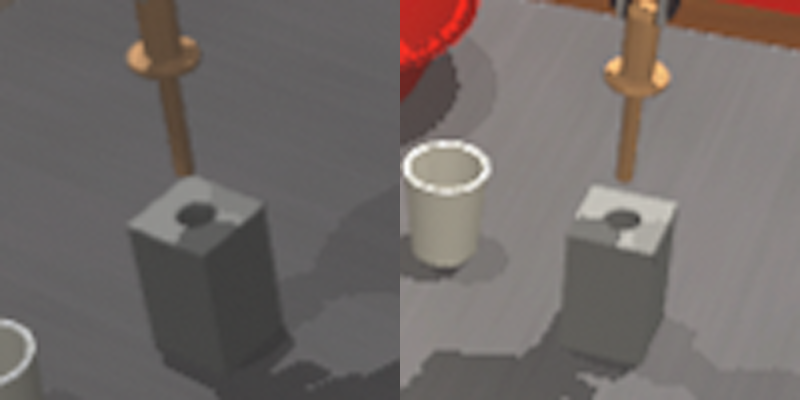

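View pics/e_scene.png

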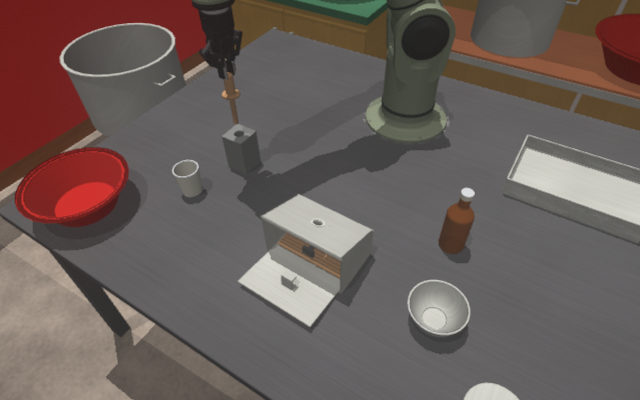

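View pics/e_wrist.png

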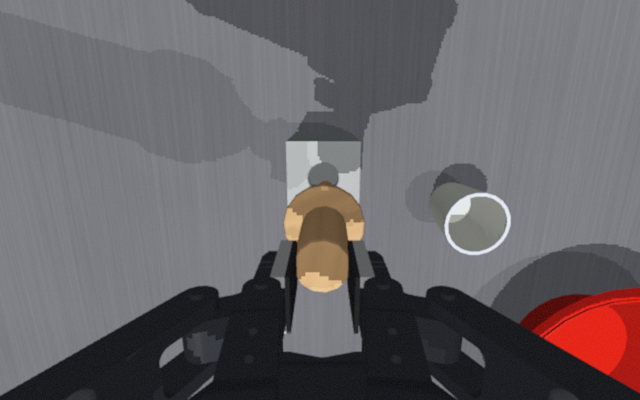

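The flap lies fully open in the scene view, around (290,290). The tip is above the holder: scene crop tip (183,175) against hole (196,215), side crop tip (624,180) against hole (622,219).

```bash
python3 - <<'E'
from workcell import *
from h import *
s=load('e_scene');d=load('e_side')
T=tri([(s,235.75,123.5),(d,396,134.7)]);h=tri([(s,239,143.7),(d,395.5,144.7)]);print('tip',T,'hole',h)
if np.linalg.norm((T[0]-h[0])[:2])<4.5:
    R=frame([0,0,-1],[1,0,0]);z0=read_state()['ft_force']
    g=movel([465,-324.5,150],R,max_speed=90,guard=6)
    r=read_state();print('in',g,r['time'],r['eef_pos'],r['ft_force']-z0)
    if not g:
        g=movel([465,-324.5,128],R,max_speed=30,guard=4)
        r=read_state();print('seat',g,r['time'],r['eef_pos'],r['ft_force']-z0)
        for n in ['side']:
            c=camera(n);cv2.imwrite(f'pics/f_{n}.png',cv2.resize(c['image'][90:190,340:440],(500,500),interpolation=2))
E
```

```text
tip (array([ 466.50267903, -326.04976335,  149.63098801]), [np.float64(0.5270434532590712), np.float64(0.527043453259033)]) hole (array([ 470.37708748, -330.35930513,   92.22063304]), [np.float64(13.262598720309704), np.float64(13.262598720309787)])
```

My hole row was mis-added: 80 + 215/4 = 133.75, which is why the residual was 13 mm. I'll redo it.

```bash
python3 - <<'E'
from workcell import *
from h import *
s=load('e_scene');d=load('e_side')
T=tri([(s,235.75,123.5),(d,396,134.7)]);h=tri([(s,239,133.7),(d,395.5,144.7)]);print('tip',T,'hole',h)
if np.linalg.norm((T[0]-h[0])[:2])<4.5:
    R=frame([0,0,-1],[1,0,0]);z0=read_state()['ft_force']
    g=movel([465,-324.5,150],R,max_speed=90,guard=6)
    r=read_state();print('in',g,r['time'],r['eef_pos'],r['ft_force']-z0)
    if not g:
        g=movel([465,-324.5,128],R,max_speed=30,guard=4)
        r=read_state();print('seat',g,r['time'],r['eef_pos'],r['ft_force']-z0)
        for n in ['side']:
            c=camera(n);cv2.imwrite(f'pics/f_{n}.png',cv2.resize(c['image'][90:190,340:440],(500,500),interpolation=2))
E
```

```text
tip (array([ 466.50267903, -326.04976335,  149.63098801]), [np.float64(0.5270434532590712), np.float64(0.527043453259033)]) hole (array([ 464.39370326, -323.36438507,  113.22944878]), [np.float64(0.610186210183654), np.float64(0.6101862101835359)])
in False 13.9333 [ 465.27077924 -324.68373979  150.51547664] [-0.5631156  -0.64298819  0.90411946]
seat True 14.5583 [ 465.27727029 -324.40339463  130.33463717] [ 0.72092238 -0.9389116   7.81147805]
```

View pics/f_side.png

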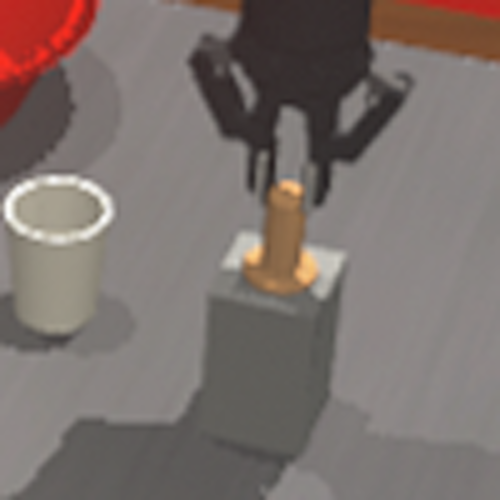

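The collar seated at TCP z = 130.3, the same height as at the grasp (130.4). Now I'll release and retreat.

```bash
python3 - <<'E'
from workcell import *
from h import *
R=frame([0,0,-1],[1,0,0])
open_gripper()
print(read_state()['finger_gap'])
movel([465.3,-324.4,290],R,max_speed=120,guard=20)
wait(.5)
C={}
for n in ['scene','side','wrist']:
    c=C[n]=camera(n);cv2.imwrite(f'pics/z_{n}.png',c['image']);np.savez(f'z_{n}.npz',**c)
r=read_state();print(r['time'],r['eef_pos'],r['ft_force'])
c=C['wrist'];p,u,v=cloud(c);k=(abs(p[:,0]-465)<28)&(abs(p[:,1]+324)<28)&(p[:,2]>168)&(p[:,2]<190)
print('handle top',p[k].mean(0).round(1),p[k].min(0).round(1),p[k].max(0).round(1))
s=C['scene']['image'];b=C['side']['image']
cv2.imwrite('pics/z.png',np.hstack([cv2.resize(s[80:330,170:420],(400,400)),cv2.resize(b[90:290,230:430],(400,400))]))
E
```

```text
85.41028018060764
17.375 [ 465.27786009 -324.39659235  290.01098085] [-0.11231174  0.04382266  0.18385761]
handle top [ 464.9 -324.3  176.4] [ 452.2 -337.7  168.2] [ 477.3 -312.3  179. ]
```

View pics/z.png

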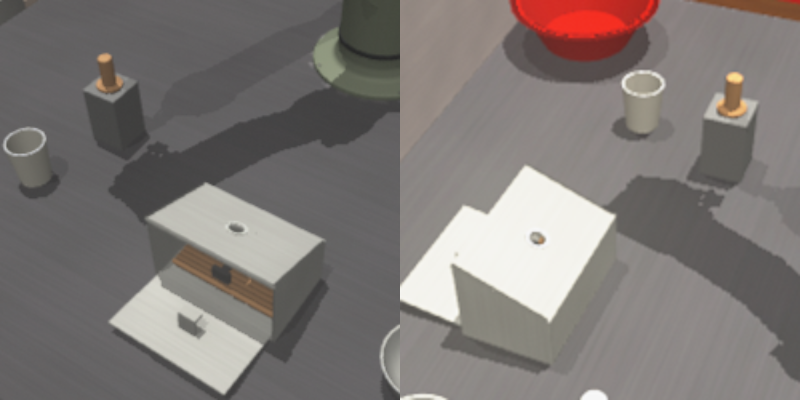

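View pics/z_wrist.png

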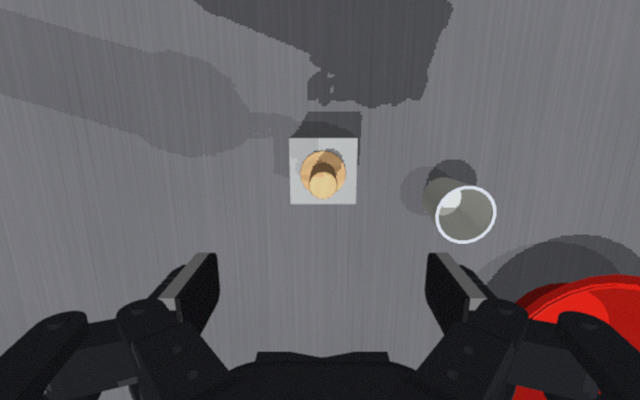

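The dowel stands upright with its collar on the holder. The flap is open, the cup is in place, and the robot is clear.

```bash
python3 -c "
from workcell import *
finish_job();print(read_state()['time'])"
```

```text
the job is handed in; nothing more can be done
the job is handed in; nothing more can be done
```

I handed the job in at about 17.4 s, with the flap open and the dowel hanging back in its holder.

**What I did:** I took the dowel out by its handle and put it through the hole at about (631.6, 50.3, 115) mm. I pressed to about 35.7 mm depth, roughly 13.7 mm of latch travel with 6.7 N on the tool. Then I withdrew it and lowered it into the holder until the collar touched.

**Last checks:**
- **Dowel:** the handle top is at (464.9, −324.3, 176.4) mm, against a measured holder centre of about (465, −324.5) and an expected height of 176. It stands upright in all three views.
- **Flap:** it lies fully open in the scene and side views.
- **Bystanders:** the arm never went near the bottle, bowl or cup, and they look unmoved in the pictures. I did not measure their positions again.
- **Robot:** the gripper is open and clear of everything, with about 0 N on the tool.
- **Latch:** I did not measure its return directly. The dowel is out of the hole, so nothing holds it in.

**Disagreements:**
- One triangulation of the holder's hole came out 13 mm off because I mis-added a pixel row. The program's check stopped the move, and the corrected value agreed.
- Box yaw estimates from the last close views and the corner fits ranged from −1.2° to −3.7° (early range fits were worse), so I used −2°.
- The finger gap read about 22 mm on the 26 mm handle, but the dowel did not slip.

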